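# Shut the dust extractor's filter cover and lock its quarter-turn stud

### The arm

A 7-joint arm with a two-finger parallel gripper is mounted at the origin on the work surface. World frame = base frame: x ahead of the robot, y to its left, z up, the work surface at z = 0. Lengths are in mm, angles in rad, forces in N, time in s.
With the tool pointing down it reaches from about 400 to 850 mm from the base axis. Payload 6.9 kg.
Tool frame: the origin (TCP) lies on the centre line of the jaws, within the pads' length; the fingertips stand 19 mm ahead of it and the grasp point (between the pads) is the TCP (finger_overhang is the distance from the TCP to the fingertips, in mm); z points along the fingers, y is the line along which they close (so a half turn about z gives the same grasp; the last joint's range is limited). The gripper opens to 85 mm and grips with 20 to 120 N. Pads are 22 mm wide; open, the fingers measure 114 mm over their backs; the gripper's body (76 mm by 85 mm) begins 54 mm behind the grasp point. The pads swing forward as they close: fully open they stand 13 mm farther back than shut.
Start: joints at [-1.075, 0.507, -0.238, 1.5, 0.126, 1.149, -0.155], TCP at [237.52, 578.097, 250.275] pointing down, gripper open.
Joint ranges: [-3.08, 3.08], [-0.24, 2.05], [-1.43, 1.35], [0, 2.5], [-1.52, 4.66], [0.17, 1.96], [-2.89, 2.89]. Speed limits (rad/s): [2.39, 2.39, 3.14, 3.14, 3.14, 3.14, 3.14].

### API

Orientations are given as a rotation vector (axis times angle).
In Python, from rig import get_obs, capture, get_calibration, finish_job, trace, finger_overhang gives the robot as it stands. The module is installed in compiled form; this text tells all that it offers.
- The arm moves only by the tool step_arm, never from a script. Its argument "series" is a list of rows, each an object of numbers: "tx", "ty", "tz": the shift along the tool's x, y, z scaled (see below); "wx", "wy", "wz": the turn, a rotation vector about the tool's x, y, z scaled (see below). In form: [{"tx": .., "ty": .., "tz": .., "wx": .., "wy": .., "wz": ..}, ...]. A call has 1 to 5 rows; each row shifts and turns the commanded pose from where the row before left it, along the tool's axes as they then stand; what a row does not reach is not made up. The controller multiplies each number of a shift by 2.5 cm and each number of a turn by 4 degrees. A row lasts 1/12 s, in which the tool goes at most 41.7 mm and 7.16 degrees, less where a joint would pass 70% of its speed; a pose out of reach is approached as far as the arm can. A call with a number of a shift or a turn outside -1 to 1 is refused whole. A call with a gripper value outside its range is refused whole. "claw" is the closure, from 0 (fully open) to 1 (shut), set as the call begins (left out, the last holds). The fingers move at their own pace and stop on an object; "newtons" is the grip in N (left out, the last holds). Time passes only in rows, so rows that do not move let the fingers close. It gives the time, the measured TCP pose, the force, the opening and the grip force at its end, in the units of the state.
- get_obs(): the state, without advancing time (a new reading comes with each control period).
- capture(name): name is "scene" or "top" or "wrist"; returns (picture, depth): 420x560x3 uint8, red, green, blue; 420x560 float32, mm along the optical axis (not along the pixel's ray), 0 where there is no reading.
- get_calibration(name): a dict with "camera_matrix" (3x3 intrinsics, pixels), "rvec" (rotation vector, rad) and "tvec" (3), from world to camera coordinates, as OpenCV has them; the wrist camera has in their place "mount" (4x4, takes a point from camera to tool coordinates, whose origin is the TCP and whose axes are the flange's). Camera axes: x right, y down, z forward; pixel columns grow to the right and rows downward; lengths in mm; the calibration is good to about 2 mm. A picture is of the moment at which its call begins: read the wrist's pose just before it. get_calibration takes no time and is no camera call.
- finish_job(): hands the job in; it is judged then, once.
Trained networks look in the newest picture that a camera, given by its name, has taken for a name from the list of things; names that differ only in an ending like _2 or _b are one class to them, and where a whole thing is asked for, a point or a joint stands for the part that bears it (a point fixed in the world has none). Each returns a list of dicts, best first, with "score" (0 to 1); they miss things now and then, are a little off and sometimes report something else, mostly with a low value. They report only what shows in the picture. A call takes as long as a camera call.
- trace(camera, name): "region" (420x560 bool, what is visible of it) and "extent" ([left, top, right, bottom] in pixels, round what is visible of it).
The state is a dict: "time": time; "joints": joint angles; "joint_vel": joint speeds; "effort": joint torques, N m; "tcp_pos": TCP position; "orientation": TCP orientation; "wrist_force": force on the tool from outside, world axes, zero at the start; "wrist_torque": the same for the moment, N m; "gripper_width": finger opening in mm; "grasp_force": force on a finger pad.
Only numpy, scipy, OpenCV 4.12 (cv2) and the standard library are available. Lean on these libraries where they do the work, as an engineer would, in place of code of your own. Each camera call takes 0.05 s, during which the arm holds its last target. There are 200 camera calls.

### The job

Shut the hinged cover of the grey filter box on the bench; then push its sprung wing-headed stud in and, holding it in, turn it a quarter turn clockwise (seen from above) until it locks, and let go so that it springs back into its catch with the cover held shut. Feel for the stop and do not force the stud: pushed too hard, or turned before it is fully in, it bends the catch. Leave everything else on the bench where it is.

Things in the scene. Friction and masses are not known exactly. Their poses are not given: they have to be found in the camera images.
- housing: open-topped grey steel filter box, 240 (x) x 220 (y) x 85 mm tall, fixed to the bench; black 60 mm pipe stub out 47 mm at the rear. Origin under its centre, z up, front is -x. Cover hinge line along its y at x = +120, z = +85 mm. With the cover shut the cover's upper face is level, 91 mm above the bench, and the stud's axis is upright at x = -80, y = 0 mm
- cover (a joint): flat aluminium cover plate, 240 x 220 x 6 mm, hinged along the rear (+x) top edge of the box: 0 = shut, positive (rad) = front edge raised. Starts ajar; a stiff hinge keeps it where it is left. About 2 to 6 N downward near the front edge swings it shut; the box stops it at 0
- cover_edge (a point): point on the cover's upper face at mid width, 220 mm from the hinge line, 20 mm behind the front edge; axes of the cover: x towards the hinge, z out of the upper face. The cover is bare on both sides of the stud (from 25 mm off its axis)
- stud: steel stud standing on the cover's mid line, 200 mm from the hinge. Head: round flange 48 mm across, 4 mm thick, and on it a wing (bar grip) 36 long (own x) x 12 thick (own y) x 22 mm tall (own z). Origin on its axis at the flange's upper face, where the wing begins, 22 mm above the cover when out; z away from the cover. 18 mm free below the flange when out
- stud_in (a joint): how far the stud is pushed in (m): 0 = out. Its spring takes 5 N to start and 0.5 N more per mm. It can turn only when pushed in past a depth that cannot be seen, 5 to 15 mm, differing from start to start; 1.5 mm deeper it meets a firm stop. Locked and let go, it rests 2.5 mm less deep than where it came free to turn (so 2.5 to 12.5 mm in)
- stud_turn (a joint): turn of the stud about its axis (rad), clockwise from above positive: 0 = unlocked, wing along the cover's x; about 1.57 = wing across (some 5 degrees of play at each end, firm end stop at 1.63). Turning takes 0.03 to 0.15 N m. Let go part-way it stays there; past 1.48 it springs up into the catch when let go
- catch: the catch inside the box that the stud's foot and cross pin work in, hidden when the cover is shut; origin on the stud's axis at bench level. Light sheet metal: it bends if the stud presses on it with more than about 20 N over its spring, on the stop at the bottom, sideways on the pin (14 mm off the axis) by turning too soon (about 0.28 N m), or by shutting the cover on a turned stud
- sanding_block: cork-faced wooden sanding block, 110 x 65 x 33 mm; origin under its centre (bystander)
- finial: cream cast finial standing upright, 68 mm across, 115 mm tall; origin under its foot (bystander)
- scraper: spatula-shaped scraper 280 mm long lying along its own x (bystander)
- jar: white plastic jar, 72 mm across, 100 mm tall; origin under its centre (bystander)
- cup: white open plastic cup, 80 mm across, 85 mm tall; origin under its centre (bystander)
- rosette: white round cast rosette, 90 mm across, 28 mm tall; origin under its centre (bystander)

How it is judged:
By the outcome, as a careful person would: the job done as asked, in the order asked, and still so for the second after the job is handed in, with the robot touching nothing.
It also fails if it takes over 64 s, if anything falls off the work surface, if the arm or the gripper's body presses on something with over 40 N, if the wrist force passes 120 N, or if a joint passes its speed limit or range.

## Working session

There is one attempt and no reset: what is moved stays moved. The work goes in short steps, Python scripts to look and compute and a tool call to move; the robot and the scene stay as the last step left them, time stands still between calls to the robot, and variables do not carry over. Pictures are saved under pics/ and viewed, at most 10 in all, crops included, and the job is handed in when it is done.

Besides the shell and the picture viewer there is one more tool, called after ">>>" in YAML: its name, and indented under it one key for each argument. step_arm: Moves the arm, as the interface text tells. Its arguments: {"type":"object","properties":{"series":{"type":"array","items":{"type":"object","properties":{"tx":{"type":"number","minimum":-1,"maximum":1},"ty":{"type":"number","minimum":-1,"maximum":1},"tz":{"type":"number","minimum":-1,"maximum":1},"wx":{"type":"number","minimum":-1,"maximum":1},"wy":{"type":"number","minimum":-1,"maximum":1},"wz":{"type":"number","minimum":-1,"maximum":1}}}},"claw":{"type":"number"},"newtons":{"type":"number"}},"required":["series"]}

```bash
mkdir -p pics; cat > h.py <<'E'
import numpy as np,cv2
from rig import *
def world(cam,depth,mask=None,obs=None):
    c=get_calibration(cam);K=np.array(c["camera_matrix"])
    v,u=np.nonzero((depth>0)&(mask if mask is not None else True));z=depth[v,u]
    p=np.stack([(u-K[0,2])/K[0,0]*z,(v-K[1,2])/K[1,1]*z,z],1)
    if "mount" in c:
        M=np.array(c["mount"]);p=p@M[:3,:3].T+M[:3,3]
        R=cv2.Rodrigues(np.array(obs["orientation"],float))[0];return p@R.T+np.array(obs["tcp_pos"])
    R=cv2.Rodrigues(np.array(c["rvec"],float))[0];return (p-np.array(c["tvec"]).ravel())@R
E
python3 - <<'E'
from h import *
o=get_obs();print(o)
ims=[]
for c in("scene","top"):
    im,d=capture(c);cv2.imwrite(f"pics/{c}0.png",im[:,:,::-1]);np.save(f"{c}_d.npy",d)
    for n in("housing","cover","stud","sanding_block","finial","scraper","jar","cup","rosette"):
        t=trace(c,n)
        for r in t[:2]:
            if r["score"]<.3: continue
            p=world(c,d,r["region"]);print(c,n,round(r["score"],2),r["extent"],len(p),np.median(p,0).round() if len(p) else "",p.min(0).round() if len(p) else "",p.max(0).round() if len(p) else "")
            np.save(f"{c}_{n}.npy",r["region"]) if r is t[0] else 0
E
```

```text
{'time': 0.0, 'joints': array([-1.07551053,  0.50830247, -0.23748204,  1.50119224,  0.12567329,
        1.14888165, -0.1547943 ]), 'joint_vel': array([-0.00118086,  0.00013108, -0.0009557 ,  0.00040247, -0.00022807,
        0.00117896, -0.00010862]), 'effort': array([-1.47880106e-03, -6.20596504e+01, -2.18707860e+00, -2.49659228e+01,
        1.27891533e-02,  1.17993273e-02, -4.38220340e-06]), 'tcp_pos': array([237.39158666, 577.62709486, 249.42961552]), 'orientation': array([-6.08373331e-01, -3.08180444e+00,  2.78428923e-03]), 'wrist_force': array([0.90918728, 0.30471167, 0.58814085]), 'wrist_torque': array([-0.00029316, -0.02480733, -0.00851738]), 'grasp_force': 0.0, 'gripper_width': 85.29370432464418}
scene housing 0.62 [217.4, 122.8, 361.7, 294.6] 13846 [620.   7. 141.] [445. -70.  -3.] [768. 275. 258.]
scene housing 0.62 [269.4, 162.8, 293.3, 184.5] 439 [584.  43. 237.] [555.  25. 195.] [609.  86. 258.]
scene cover 0.6 [268.2, 162.4, 292.1, 184.9] 419 [585.  43. 238.] [563.  25. 191.] [609.  88. 258.]
scene cover 0.59 [232.9, 126.1, 358.8, 281.1] 10175 [625.  36. 168.] [449. -70.
[... 1298 characters left out ...]
32.9, 217.3] 5531 [613.  45. 176.] [526. -86.  -5.] [751. 188. 260.]
top sanding_block 0.89 [192.0, 171.6, 227.8, 215.6] 1065 [617. 244.  32.] [560. 198.  -4.] [691. 300.  39.]
top finial 0.85 [341.2, 161.9, 366.3, 195.2] 667 [ 662. -129.   85.] [ 640. -185.   -0.] [ 704. -103.  118.]
top scraper 0.93 [372.4, 155.3, 398.0, 258.6] 1056 [ 683. -244.    4.] [ 472. -275.   -4.] [ 751. -207.   25.]
top jar 0.96 [169.3, 219.0, 203.5, 250.2] 782 [498. 293.  98.] [467. 266.  -2.] [538. 347. 105.]
top cup 0.58 [155.0, 157.7, 191.7, 195.3] 849 [668. 343.  44.] [620. 296.  -2.] [698. 374.  88.]
top rosette 0.82 [335.7, 233.0, 372.5, 266.6] 871 [ 477. -151.   17.] [ 435. -199.   -3.] [ 523. -109.   32.]
```

```bash
python3 - <<'E'
from h import *
a=cv2.imread("pics/scene0.png")[90:400,140:420];b=cv2.imread("pics/top0.png")[120:290,140:420]
im=np.vstack([cv2.resize(a,None,fx=1.4,fy=1.4),cv2.resize(b,(392,165))]) if 0 else np.hstack([cv2.resize(a,(400,443)),cv2.resize(b[:,:],(400,243)).repeat(1,0) if 0 else cv2.copyMakeBorder(cv2.resize(b,(400,243)),0,200,0,0,0)])
cv2.imwrite("pics/a.png",im)
for c in("scene","top"):
    d=np.load(c+"_d.npy");p=world(c,d);p=p[(p[:,0]>430)&(p[:,0]<800)&(abs(p[:,1]-45)<170)&(p[:,2]>60)&(p[:,2]<270)]
    rng=np.random.default_rng(0);best=None
    for i in range(600):
        q=p[rng.choice(len(p),3,False)];n=np.cross(q[1]-q[0],q[2]-q[0]);L=np.linalg.norm(n)
        if L<2000: continue
        n=n/L*np.sign(n[2]+1e-9)
        if n[2]<.5:continue
        k=abs((p-q[0])@n)<3
        if best is None or k.sum()>best.sum():best=k
    q=p[best];m=q.mean(0);n=np.linalg.svd(q-m,full_matrices=False)[2][2];n*=np.sign(n[2])
    tilt=np.arccos(n[2]);az=np.arctan2(n[1],n[0])
    h=np.array([np.cos(az),np.sin(az)])  # n leans to?
    print(c,len(q),m,n,np.degrees([tilt,az]))
    r=cv2.minAreaRect(np.c_[q[:,:2]@h, q[:,:2]@[-h[1],h[0]]].astype(np.float32));print(r)
    # hinge: lowest edge at z=91
    lo=q[q[:,2]<np.percentile(q[:,2],3)];hi=q[q[:,2]>np.percentile(q[:,2],97)];print(lo.mean(0),hi.mean(0),q.min(0),q.max(0))
    s=(p-m)@n;k=(s>8)&(s<60)&(p[:,2]>150);print("stud",k.sum(),p[k].mean(0),p[k].min(0),p[k].max(0),s[k].max())
    np.save(c+"_plane.npy",q)
E
```

```text
scene 9523 [631.89637593  38.75571412 163.11359728] [ 0.61130821 -0.04350151  0.79019611] [37.7961582  -4.07038302]
((647.5078735351562, 90.81813049316406), (222.13368225097656, 233.68614196777344), 89.89073181152344)
[735.94432502  16.3590533   81.03950444] [539.37642034  48.26036891 235.37858299] [528.47981503 -70.38738921  60.10381939] [764.26743823 161.40719523 238.85040933]
stud 408 [584.86221268  43.99208559 237.38329504] [562.06610182  25.08369995 214.38388965] [609.1624776   73.73827373 258.34203831] 47.634171035155084
top 5227 [623.77143799  44.89961168 168.30206413] [ 0.61230998 -0.04190982  0.78950621] [37.86060996 -3.91552737]
((643.6572265625, 88.20912170410156), (232.11721801757812, 219.88812255859375), 0.09496219456195831)
[733.84788015  23.37330989  81.40048518] [536.10945752  53.89743111 236.56422433] [527.18768509 -69.67940582  60.15461859] [761.38220198 160.63129854 239.88078596]
stud 272 [579.52765804  48.80079075 237.77912931] [559.79342824  27.02281726 215.22879572] [607.21598393  71.63795951 260.01749044] 45.49298213777559
```

View pics/a.png

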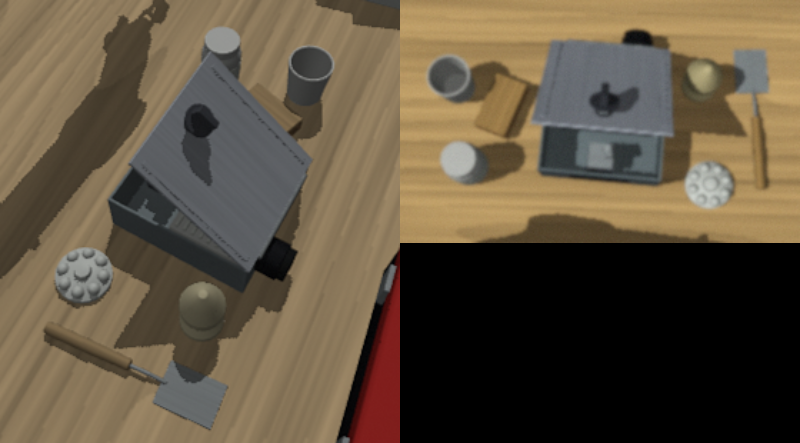

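>>> step_arm:
  series:
    - {"tz":-0.3,"wz":-0.9}
    - {"tz":-0.3,"wz":-0.9}
    - {"tz":-0.3,"wz":-0.9}
    - {"tz":-0.3,"wz":-0.9}
    - {"tz":-0.3,"wz":-0.95}
  claw: 1
  newtons: 40

```text
schema error: expected keys tx, ty, tz, wx, wy, wz
```

>>> step_arm:
  series:
    - {"tx":-0.7,"ty":-0.9}
    - {"tx":-0.7,"ty":-0.9}
    - {"tx":-0.7,"ty":-0.9}
    - {"tx":-0.7,"ty":-0.9}
    - {"tx":-0.7,"ty":-0.9}

```text
schema error: expected keys tx, ty, tz, wx, wy, wz
```

>>> step_arm:
  series:
    - {"tx":-0.7,"ty":-0.9}
    - {"tx":-0.7,"ty":-0.9}
    - {"tx":-0.7,"ty":-0.9}
    - {"tx":-0.7,"ty":-0.9}
    - {"tx":-0.7,"ty":-0.9}

```text
schema error: expected keys tx, ty, tz, wx, wy, wz
```

```bash
cat >> h.py <<'E'
H=np.array([.99756,-.06976]);P=np.array([.06976,.99756])
def st(p): return np.array([p[:2]@H,p[:2]@P,p[2]])
def where():
    o=get_obs();R=cv2.Rodrigues(o["orientation"])[0];q=st(o["tcp_pos"]);print("t",round(o["time"],2),"stz",q.round(1),"y az",np.degrees(np.arctan2(R[1,1],R[0,1])).round(2),"zt",R[:,2].round(3),"F",o["wrist_force"].round(1),"M",o["wrist_torque"].round(2),"w",round(o["gripper_width"],1),round(o["grasp_force"],1),"j",o["joints"].round(2));return o,R,q
E
python3 -c "from h import *;where()"
```

```text
t 1.0 stz [196.6 593.3 250.3] y az 67.67 zt [-0.  0. -1.] F [-0.1  0.3  0.5] M [ 0.01 -0.   -0.02] w 85.2 0.0 j [-1.08  0.51 -0.24  1.5   0.13  1.15 -0.15]
```

>>> step_arm:
  series:
    - {"tx":0,"ty":0,"tz":-0.3,"wx":0,"wy":0,"wz":-0.9}
    - {"tx":0,"ty":0,"tz":-0.3,"wx":0,"wy":0,"wz":-0.9}
    - {"tx":0,"ty":0,"tz":-0.3,"wx":0,"wy":0,"wz":-0.9}
    - {"tx":0,"ty":0,"tz":-0.3,"wx":0,"wy":0,"wz":-0.9}
    - {"tx":0,"ty":0,"tz":-0.3,"wx":0,"wy":0,"wz":-0.95}
  claw: 1
  newtons: 40

```text
time: 1.42
tcp_pos: [237.5, 578.1, 288.2]
orientation: [0.109, 3.14, -0.0]
wrist_force: [0.3, -0.2, -0.9]
gripper_width: 25.7
grasp_force: 0.0
```

>>> step_arm:
  series:
    - {"tx":-0.7,"ty":-0.9,"tz":0,"wx":0,"wy":0,"wz":0}
    - {"tx":-0.7,"ty":-0.9,"tz":0,"wx":0,"wy":0,"wz":0}
    - {"tx":-0.7,"ty":-0.9,"tz":0,"wx":0,"wy":0,"wz":0}
    - {"tx":-0.7,"ty":-0.9,"tz":0,"wx":0,"wy":0,"wz":0}
    - {"tx":-0.7,"ty":-0.9,"tz":0,"wx":0,"wy":0,"wz":0}

```text
time: 1.83
tcp_pos: [317.2, 458.4, 287.8]
orientation: [0.113, 3.139, 0.0]
wrist_force: [0.5, 0.7, -0.4]
gripper_width: -0.1
grasp_force: 0.0
```

>>> step_arm:
  series:
    - {"tx":-0.7,"ty":-0.9,"tz":0,"wx":0,"wy":0,"wz":0}
    - {"tx":-0.7,"ty":-0.9,"tz":0,"wx":0,"wy":0,"wz":0}
    - {"tx":-0.7,"ty":-0.9,"tz":0,"wx":0,"wy":0,"wz":0}
    - {"tx":-0.7,"ty":-0.9,"tz":0,"wx":0,"wy":0,"wz":0}
    - {"tx":-0.7,"ty":-0.9,"tz":0,"wx":0,"wy":0,"wz":0}

```text
time: 2.25
tcp_pos: [396.5, 339.8, 288.0]
orientation: [0.113, 3.139, 0.0]
wrist_force: [0.0, -0.4, -0.2]
gripper_width: -0.0
grasp_force: 0.0
```

```bash
python3 -c "from h import *;where()"
```

```text
t 2.25 stz [371.8 366.6 288. ] y az 85.87 zt [ 0.  0. -1.] F [ 0.  -0.4 -0.2] M [ 0.02 -0.1   0.01] w -0.0 0.0 j [-0.56  0.32 -0.27  1.71  0.09  1.13  0.64]
```

>>> step_arm:
  series:
    - {"tx":-0.72,"ty":-0.9,"tz":0,"wx":0,"wy":0,"wz":0}
    - {"tx":-0.72,"ty":-0.9,"tz":0,"wx":0,"wy":0,"wz":0}
    - {"tx":-0.72,"ty":-0.9,"tz":0,"wx":0,"wy":0,"wz":0}
    - {"tx":-0.72,"ty":-0.9,"tz":0,"wx":0,"wy":0,"wz":0}
    - {"tx":-0.72,"ty":-0.9,"tz":0,"wx":0,"wy":0,"wz":0}

```text
time: 2.67
tcp_pos: [478.1, 221.1, 288.0]
orientation: [0.113, 3.139, 0.0]
wrist_force: [0.6, 0.4, -0.2]
gripper_width: 0.2
grasp_force: 0.0
```

>>> step_arm:
  series:
    - {"tx":-0.72,"ty":-0.9,"tz":0,"wx":0,"wy":0,"wz":0}
    - {"tx":-0.72,"ty":-0.9,"tz":0,"wx":0,"wy":0,"wz":0}
    - {"tx":-0.72,"ty":-0.9,"tz":0,"wx":0,"wy":0,"wz":0}
    - {"tx":-0.72,"ty":-0.9,"tz":0,"wx":0,"wy":0,"wz":0}
    - {"tx":-0.72,"ty":-0.9,"tz":0,"wx":0,"wy":0,"wz":0}

```text
time: 3.08
tcp_pos: [559.8, 102.4, 288.0]
orientation: [0.113, 3.139, 0.0]
wrist_force: [0.3, 0.3, 0.2]
gripper_width: 0.2
grasp_force: 0.0
```

>>> step_arm:
  series:
    - {"tx":0,"ty":0,"tz":0.3,"wx":0,"wy":0,"wz":0}
    - {"tx":0,"ty":0,"tz":0.3,"wx":0,"wy":0,"wz":0}
    - {"tx":0,"ty":0,"tz":0.3,"wx":0,"wy":0,"wz":0}

```text
time: 3.33
tcp_pos: [558.8, 104.2, 264.6]
orientation: [-0.113, -3.139, -0.001]
wrist_force: [-0.1, 0.1, 0.8]
gripper_width: 0.3
grasp_force: 0.0
```

```bash
python3 - <<'E'
from h import *
o,R,q=where();im,d=capture("wrist");cv2.imwrite("pics/w1.png",im[:,:,::-1])
p=world("wrist",d,None,o)
p=np.c_[p[:,:2]@H,p[:,:2]@P,p[:,2]]
k=(abs(p[:,0]-q[0])<8)&(abs(p[:,1]-q[1])<8);print(k.sum(),p[k].mean(0) if k.any() else 0)
th=np.radians(37.85);pl=716.5,85
res=(p[:,0]-716.5)*np.sin(th)+(p[:,2]-85)*np.cos(th);k=abs(res-6)<6;print(k.sum(),np.median(res[k]),p[k].min(0),p[k].max(0))
E
```

```text
t 3.33 stz [550.1 142.9 264.6] y az 85.87 zt [-0.001  0.001 -1.   ] F [-0.1  0.1  0.8] M [0.01 0.05 0.01] w 0.3 0.0 j [-0.11  0.41 -0.17  1.63  0.08  1.11  1.2 ]
1590 [549.28612526 142.87682357 244.10535384]
28048 6.242034333022183 [ 527.99253332 -290.42695618   -3.05284875] [847.50658309 563.5705265  238.30836861]
```

View pics/w1.png

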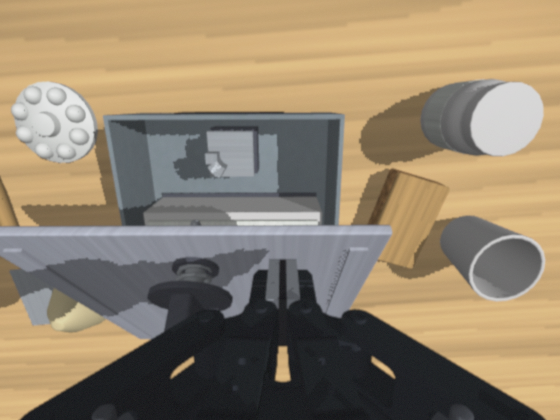

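>>> step_arm:
  series:
    - {"tx":0,"ty":0,"tz":0.4,"wx":0,"wy":0,"wz":0}
    - {"tx":0,"ty":0,"tz":0.4,"wx":0,"wy":0,"wz":0}
    - {"tx":0.2,"ty":0,"tz":0.33,"wx":0,"wy":0,"wz":0}
    - {"tx":0.23,"ty":0,"tz":0.33,"wx":0,"wy":0,"wz":0}
    - {"tx":0.23,"ty":0,"tz":0.33,"wx":0,"wy":0,"wz":0}

```text
time: 3.8
tcp_pos: [542.6, 105.7, 219.7]
orientation: [0.111, 3.139, 0.001]
wrist_force: [0.9, -0.1, -0.0]
gripper_width: 0.1
grasp_force: 0.6
```

```bash
python3 -c "from h import *;where()"
```

```text
t 3.8 stz [533.9 143.3 219.7] y az 85.93 zt [ 0.001  0.    -1.   ] F [ 0.9 -0.1 -0. ] M [-0.07 -0.3   0.01] w 0.1 0.6 j [-0.12  0.42 -0.17  1.74  0.08  0.99  1.18]
```

>>> step_arm:
  series:
    - {"tx":0.17,"ty":0,"tz":0.34,"wx":0,"wy":0,"wz":0}
    - {"tx":0.17,"ty":0,"tz":0.34,"wx":0,"wy":0,"wz":0}
    - {"tx":0.17,"ty":0,"tz":0.34,"wx":0,"wy":0,"wz":0}
    - {"tx":0.17,"ty":0,"tz":0.34,"wx":0,"wy":0,"wz":0}

```text
time: 4.13
tcp_pos: [525.4, 106.7, 185.8]
orientation: [0.112, 3.139, 0.0]
wrist_force: [0.6, -0.2, 0.5]
gripper_width: -0.5
grasp_force: 0.5
```

```bash
python3 - <<'E'
from h import *
o,R,q=where();im,d=capture("wrist");cv2.imwrite("pics/w2.png",im[:,:,::-1])
E
```

```text
t 4.13 stz [516.7 143.1 185.8] y az 85.92 zt [ 0.001  0.    -1.   ] F [ 0.6 -0.2  0.5] M [-0.   -0.19 -0.06] w -0.5 0.5 j [-0.13  0.43 -0.17  1.83  0.09  0.89  1.16]
```

View pics/w2.png

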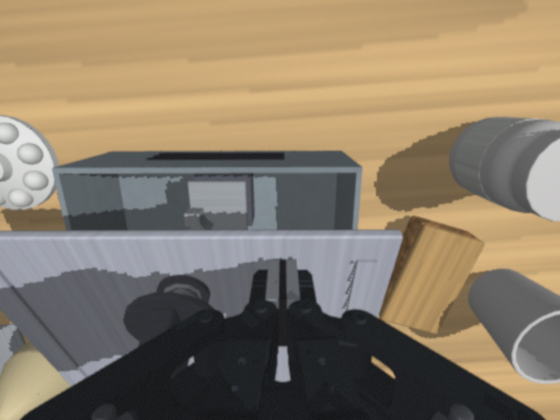

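The cover is swinging down with the fingertips (its front edge is at row 235) and the stud is clear at left, around (165,310).

>>> step_arm:
  series:
    - {"tx":0.09,"ty":0,"tz":0.29,"wx":0,"wy":0,"wz":0}
    - {"tx":0.09,"ty":0,"tz":0.29,"wx":0,"wy":0,"wz":0}
    - {"tx":0.09,"ty":0,"tz":0.29,"wx":0,"wy":0,"wz":0}
    - {"tx":0.09,"ty":0,"tz":0.29,"wx":0,"wy":0,"wz":0}
    - {"tx":0.08,"ty":0,"tz":0.29,"wx":0,"wy":0,"wz":0}

```text
time: 4.6
tcp_pos: [514.8, 106.9, 149.6]
orientation: [0.113, 3.139, 0.0]
wrist_force: [0.2, -0.1, -0.0]
gripper_width: 0.0
grasp_force: 0.4
```

>>> step_arm:
  series:
    - {"tx":0.03,"ty":0,"tz":0.2,"wx":0,"wy":0,"wz":0}
    - {"tx":0.03,"ty":0,"tz":0.2,"wx":0,"wy":0,"wz":0}
    - {"tx":0.03,"ty":0,"tz":0.2,"wx":0,"wy":0,"wz":0}
    - {"tx":0.03,"ty":0,"tz":0.2,"wx":0,"wy":0,"wz":0}
    - {"tx":0.03,"ty":0,"tz":0.2,"wx":0,"wy":0,"wz":0}

```text
time: 5.02
tcp_pos: [511.1, 107.1, 124.8]
orientation: [0.113, 3.139, -0.0]
wrist_force: [0.3, -1.4, -0.2]
gripper_width: 0.4
grasp_force: 0.3
```

>>> step_arm:
  series:
    - {"tx":0,"ty":0,"tz":0.1,"wx":0,"wy":0,"wz":0}
    - {"tx":0,"ty":0,"tz":0.08,"wx":0,"wy":0,"wz":0}
    - {"tx":0,"ty":0,"tz":0.06,"wx":0,"wy":0,"wz":0}

```text
time: 5.27
tcp_pos: [511.0, 107.1, 119.1]
orientation: [-0.113, -3.139, 0.0]
wrist_force: [-1.2, -0.9, 0.5]
gripper_width: 0.1
grasp_force: 0.3
```

```bash
python3 -c "from h import *;where()"
```

```text
t 5.27 stz [502.3 142.5 119.1] y az 85.87 zt [-0. -0. -1.] F [-1.2 -0.9  0.5] M [-0.02  0.1  -0.01] w 0.1 0.3 j [-0.15  0.5  -0.16  1.94  0.12  0.71  1.13]
```

>>> step_arm:
  series:
    - {"tx":0,"ty":0,"tz":0.08,"wx":0,"wy":0,"wz":0}
    - {"tx":0,"ty":0,"tz":0.08,"wx":0,"wy":0,"wz":0}
    - {"tx":0,"ty":0,"tz":0.06,"wx":0,"wy":0,"wz":0}
    - {"tx":0,"ty":0,"tz":0.04,"wx":0,"wy":0,"wz":0}

```text
time: 5.6
tcp_pos: [511.0, 107.2, 112.7]
orientation: [0.113, 3.14, 0.0]
wrist_force: [0.2, 0.0, 0.1]
gripper_width: -0.1
grasp_force: 0.3
```

```bash
python3 - <<'E'
from h import *
o,R,q=where();im,d=capture("top");p=world("top",d);p=np.c_[p[:,:2]@H,p[:,:2]@P,p[:,2]]
k=(p[:,0]>540)&(p[:,0]<700)&(abs(p[:,1]-50)<50)&(p[:,2]>60)
q=p[k];A=np.c_[q[:,:2],np.ones(len(q))];print(np.linalg.lstsq(A,q[:,2],rcond=None)[0],q.mean(0))
E
```

```text
t 5.6 stz [502.3 142.6 112.7] y az 85.87 zt [ 0.  0. -1.] F [0.2 0.  0.1] M [0.03 0.11 0.02] w -0.1 0.3 j [-0.15  0.51 -0.16  1.95  0.12  0.69  1.12]
[-1.04702039e-02  1.31666102e-04  9.83579237e+01] [623.16467845  46.95691487  91.8394451 ]
```

>>> step_arm:
  series:
    - {"tx":0,"ty":0,"tz":0.04,"wx":0,"wy":0,"wz":0}
    - {"tx":0,"ty":0,"tz":0.04,"wx":0,"wy":0,"wz":0}

```text
time: 5.82
tcp_pos: [511.1, 107.2, 110.8]
orientation: [0.113, 3.139, 0.0]
wrist_force: [-0.3, -1.3, 0.3]
gripper_width: -0.0
grasp_force: 0.3
```

>>> step_arm:
  series:
    - {"tx":0,"ty":0,"tz":0.03,"wx":0,"wy":0,"wz":0}
    - {"tx":0,"ty":0,"tz":0,"wx":0,"wy":0,"wz":0}

```text
time: 5.98
tcp_pos: [511.0, 107.2, 110.1]
orientation: [0.113, 3.139, 0.0]
wrist_force: [-0.1, -0.5, 1.8]
gripper_width: -0.0
grasp_force: 0.8
```

```bash
python3 - <<'E'
from h import *
o,R,q=where()
E
```

```text
t 5.98 stz [502.3 142.6 110.1] y az 85.87 zt [ 0. -0. -1.] F [-0.1 -0.5  1.8] M [-0.02  0.09  0.01] w -0.0 0.8 j [-0.15  0.51 -0.15  1.95  0.12  0.68  1.12]
```

>>> step_arm:
  series:
    - {"tx":0,"ty":0,"tz":0.03,"wx":0,"wy":0,"wz":0}
    - {"tx":0,"ty":0,"tz":0.0,"wx":0,"wy":0,"wz":0}

```text
time: 6.15
tcp_pos: [511.1, 107.2, 110.0]
orientation: [0.113, 3.139, -0.0]
wrist_force: [-2.9, -0.9, 8.3]
gripper_width: 0.2
grasp_force: 4.8
```

>>> step_arm:
  series:
    - {"tx":0,"ty":0,"tz":0.03,"wx":0,"wy":0,"wz":0}
    - {"tx":0,"ty":0,"tz":0.0,"wx":0,"wy":0,"wz":0}

```text
time: 6.32
tcp_pos: [511.1, 107.2, 110.0]
orientation: [0.113, 3.138, 0.0]
wrist_force: [-4.9, -1.6, 16.9]
gripper_width: 0.1
grasp_force: 8.5
```

>>> step_arm:
  series:
    - {"tx":0,"ty":0,"tz":-0.6,"wx":0,"wy":0,"wz":0}
    - {"tx":0,"ty":0,"tz":-0.8,"wx":0,"wy":0,"wz":0}
    - {"tx":0,"ty":0,"tz":-0.8,"wx":0,"wy":0,"wz":0}
    - {"tx":0,"ty":0,"tz":-0.8,"wx":0,"wy":0,"wz":0}
    - {"tx":0,"ty":0,"tz":-0.8,"wx":0,"wy":0,"wz":0}
  claw: 0

```text
time: 6.73
tcp_pos: [510.9, 107.1, 204.4]
orientation: [-0.113, -3.139, 0.0]
wrist_force: [0.2, -0.7, 0.8]
gripper_width: 60.5
grasp_force: 0.0
```

>>> step_arm:
  series:
    - {"tx":-0.2,"ty":-0.73,"tz":0,"wx":0,"wy":0,"wz":0}
    - {"tx":-0.2,"ty":-0.73,"tz":0,"wx":0,"wy":0,"wz":0}
    - {"tx":-0.18,"ty":-0.73,"tz":0,"wx":0,"wy":0,"wz":0}
    - {"tx":0,"ty":0,"tz":0,"wx":0,"wy":0,"wz":0}

```text
time: 7.07
tcp_pos: [522.1, 47.0, 203.6]
orientation: [0.121, 3.139, -0.004]
wrist_force: [0.1, -0.2, 0.3]
gripper_width: 85.5
grasp_force: 0.0
```

```bash
cat > m.py <<'E'
from h import *
for c in("top","scene","wrist"):
    o,R,q=where() if c=="wrist" else (get_obs(),0,0)
    im,d=capture(c);cv2.imwrite(f"pics/{c}_s.png",im[:,:,::-1]);t=trace(c,"stud")
    pa=world(c,d,None,o);pa=np.c_[pa[:,:2]@H,pa[:,:2]@P,pa[:,2]]
    for r in t[:2]: print(c,r["score"],r["extent"])
    b=(pa[:,0]>560)&(pa[:,0]<700)&(abs(pa[:,1]-60)<50)&(pa[:,2]>60)&(pa[:,2]<120);A=np.c_[pa[b,:2],np.ones(b.sum())];print("cover",np.linalg.lstsq(A,pa[b,2],rcond=None)[0],pa[b].mean(0))
    for lo,hi in((106,118),(122,142)):
        k=(abs(pa[:,0]-516)<45)&(abs(pa[:,1]-88)<45)&(pa[:,2]>lo)&(pa[:,2]<hi)
        if k.sum()>5:
            r=cv2.minAreaRect(pa[k,:2].astype(np.float32));print(lo,k.sum(),pa[k].mean(0).round(1),pa[k].min(0).round(1),pa[k].max(0).round(1),np.round(r[0],1),np.round(r[1],1),r[2])
E
python3 m.py
```

```text
cover [0. 0. 0.] [nan nan nan]
scene 0.69 [244.0, 183.9, 267.6, 202.6]
cover [-7.15775008e-04  7.70090996e-04  9.12755009e+01] [631.15222898  58.89432064  90.86909192]
106 186 [521.4  83.7 112.9] [495.2  66.4 107.4] [542.2 114.6 117.6] [520.1  89.2] [47.7 45.4] 67.08191680908203
122 125 [520.   87.9 131.9] [501.8  82.6 122.1] [536.3  96.7 137.5] [519.2  89.3] [34.5 13.9] 1.5854804515838623
t 7.27 stz [516.5  88.6 203.4] y az 85.91 zt [-0.     0.001 -1.   ] F [ 0.2 -0.   0. ] M [ 0.02 -0.01  0.02] w 85.9 0.0 j [-0.03  0.4  -0.17  1.84  0.08  0.92  1.27]
wrist 0.97 [256.6, 192.9, 317.6, 259.6]
cover [-3.59743480e-04 -2.92943260e-04  9.08881415e+01] [617.25624559  59.43135022  90.64867757]
106 2321 [514.7  89.8 112.7] [493.8  66.7 108.9] [539.9 113.6 117.8] [516.8  90.2] [46.9 46.1] 89.5997543334961
122 999 [514.9  89.7 133.9] [498.9  83.3 122.2] [534.6  95.7 136.9] [516.8  89.7] [35.8 12. ] 1.9884089231491089m.py:7: RuntimeWarning: Mean of empty slice.
  b=(pa[:,0]>560)&(pa[:,0]<700)&(abs(pa[:,1]-60)<50)&(pa[:,2]>60)&(pa[:,2]<120);A=np.c_[pa[b,:2],np.ones(b.sum())];print("cover",np.linalg.lstsq(A,pa[b,2],rcond=None)[0],pa[b].mean(0))
  ret = um.true_divide(
```

View pics/wrist_s.png

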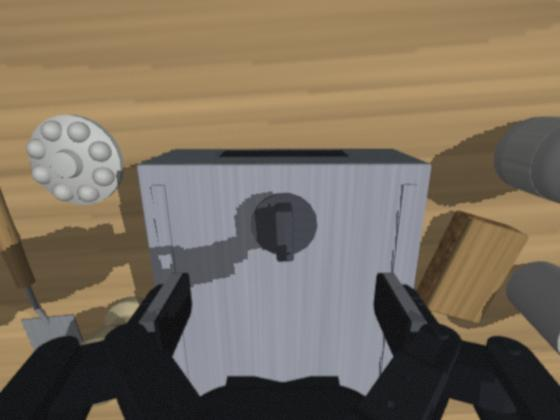

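>>> step_arm:
  series:
    - {"tx":0,"ty":0.06,"tz":0.6,"wx":0,"wy":0,"wz":-0.5}
    - {"tx":0,"ty":0,"tz":0.7,"wx":0,"wy":0,"wz":0}
    - {"tx":0,"ty":0,"tz":0.7,"wx":0,"wy":0,"wz":0}
    - {"tx":0,"ty":0,"tz":0.5,"wx":0,"wy":0,"wz":0}
    - {"tx":0,"ty":0,"tz":0.24,"wx":0,"wy":0,"wz":0}

```text
time: 7.78
tcp_pos: [520.7, 53.7, 133.4]
orientation: [-0.056, -3.139, 0.0]
wrist_force: [-0.0, -0.1, -0.9]
gripper_width: 85.5
grasp_force: 0.0
```

>>> step_arm:
  series:
    - {"tx":0,"ty":0,"tz":0,"wx":0,"wy":0,"wz":0}
    - {"tx":0,"ty":0,"tz":0,"wx":0,"wy":0,"wz":0}
    - {"tx":0,"ty":0,"tz":0,"wx":0,"wy":0,"wz":0}
    - {"tx":0,"ty":0,"tz":0,"wx":0,"wy":0,"wz":0}
    - {"tx":0,"ty":0,"tz":0,"wx":0,"wy":0,"wz":0}
  claw: 0.7
  newtons: 30

```text
time: 8.2
tcp_pos: [522.1, 53.1, 135.8]
orientation: [0.058, 3.14, 0.0]
wrist_force: [0.8, 0.1, 0.6]
gripper_width: 26.3
grasp_force: 0.0
```

```bash
python3 -c "from h import *;where()"
```

```text
t 8.2 stz [517.1  89.4 135.8] y az 87.87 zt [ 0.001  0.    -1.   ] F [0.8 0.1 0.6] M [0.03 0.02 0.02] w 26.3 0.0 j [-0.04  0.48 -0.16  1.92  0.11  0.75  1.27]
```

>>> step_arm:
  series:
    - {"tx":0,"ty":0,"tz":0,"wx":0,"wy":0,"wz":0}
    - {"tx":0,"ty":0,"tz":0,"wx":0,"wy":0,"wz":0}
    - {"tx":0,"ty":0,"tz":0,"wx":0,"wy":0,"wz":0}
    - {"tx":0,"ty":0,"tz":0,"wx":0,"wy":0,"wz":0}
  claw: 1
  newtons: 50

```text
time: 8.53
tcp_pos: [521.9, 53.3, 135.5]
orientation: [0.058, 3.14, 0.001]
wrist_force: [-1.4, 2.0, 4.2]
gripper_width: 11.0
grasp_force: 53.4
```

```bash
python3 -c "from h import *;where()"
```

```text
t 8.53 stz [516.9  89.6 135.5] y az 87.88 zt [ 0.001  0.    -1.   ] F [-1.4  2.   4.2] M [0.22 0.11 0.02] w 11.0 53.4 j [-0.04  0.48 -0.16  1.92  0.11  0.75  1.27]
```

>>> step_arm:
  series:
    - {"tx":0,"ty":0,"tz":0.04,"wx":0,"wy":0,"wz":0}
    - {"tx":0,"ty":0,"tz":0.04,"wx":0,"wy":0,"wz":0}
    - {"tx":0,"ty":0,"tz":0.04,"wx":0,"wy":0,"wz":0}
    - {"tx":0,"ty":0,"tz":0,"wx":0,"wy":0,"wz":0}

```text
time: 8.87
tcp_pos: [521.9, 53.3, 132.1]
orientation: [0.058, 3.14, 0.001]
wrist_force: [-0.2, 1.9, 5.7]
gripper_width: 10.8
grasp_force: 53.5
```

>>> step_arm:
  series:
    - {"tx":0,"ty":0,"tz":0.04,"wx":0,"wy":0,"wz":0}
    - {"tx":0,"ty":0,"tz":0.04,"wx":0,"wy":0,"wz":0}
    - {"tx":0,"ty":0,"tz":0,"wx":0,"wy":0,"wz":0}

```text
time: 9.12
tcp_pos: [521.9, 53.3, 130.1]
orientation: [0.058, 3.14, 0.001]
wrist_force: [-0.2, 1.2, 6.6]
gripper_width: 10.9
grasp_force: 53.6
```

```bash
python3 -c "from h import *;where()"
```

```text
t 9.12 stz [516.9  89.6 130.1] y az 87.88 zt [ 0.001  0.    -1.   ] F [-0.2  1.2  6.6] M [0.3  0.2  0.03] w 10.9 53.6 j [-0.04  0.49 -0.16  1.93  0.11  0.74  1.27]
```

>>> step_arm:
  series:
    - {"tx":0,"ty":0,"tz":0.05,"wx":0,"wy":0,"wz":0}
    - {"tx":0,"ty":0,"tz":0,"wx":0,"wy":0,"wz":0}

```text
time: 9.28
tcp_pos: [521.9, 53.3, 128.9]
orientation: [0.058, 3.14, 0.0]
wrist_force: [-1.4, 2.1, 8.3]
gripper_width: 10.7
grasp_force: 53.7
```

>>> step_arm:
  series:
    - {"tx":0,"ty":0,"tz":0.05,"wx":0,"wy":0,"wz":0}
    - {"tx":0,"ty":0,"tz":0,"wx":0,"wy":0,"wz":0}

```text
time: 9.45
tcp_pos: [522.0, 53.3, 128.3]
orientation: [0.058, 3.14, 0.0]
wrist_force: [-2.2, 0.6, 14.4]
gripper_width: 10.8
grasp_force: 54.9
```

>>> step_arm:
  series:
    - {"tx":0,"ty":0,"tz":0.02,"wx":0,"wy":0,"wz":0}
    - {"tx":0,"ty":0,"tz":0,"wx":0,"wy":0,"wz":0}

```text
time: 9.62
tcp_pos: [522.0, 53.3, 128.2]
orientation: [0.058, 3.14, 0.0]
wrist_force: [-3.4, 1.6, 17.2]
gripper_width: 10.7
grasp_force: 55.3
```

```bash
python3 -c "from h import *;where()"
```

```text
t 9.62 stz [517.   89.6 128.2] y az 87.88 zt [ 0.001  0.    -1.   ] F [-3.4  1.6 17.2] M [0.25 0.94 0.05] w 10.7 55.3 j [-0.04  0.49 -0.16  1.93  0.11  0.73  1.27]
```

>>> step_arm:
  series:
    - {"tx":0,"ty":0,"tz":-0.02,"wx":0,"wy":0,"wz":0}
    - {"tx":0,"ty":0,"tz":0,"wx":0,"wy":0,"wz":0.5}
    - {"tx":0,"ty":0,"tz":0,"wx":0,"wy":0,"wz":0.5}
    - {"tx":0,"ty":0,"tz":0,"wx":0,"wy":0,"wz":0.5}

```text
time: 9.95
tcp_pos: [521.9, 53.3, 128.4]
orientation: [0.225, 3.132, 0.001]
wrist_force: [-2.4, 1.3, 13.3]
gripper_width: 10.6
grasp_force: 54.6
```

```bash
python3 -c "from h import *;where()"
```

```text
t 9.95 stz [517.   89.6 128.4] y az 81.78 zt [ 0.001  0.    -1.   ] F [-2.4  1.3 13.3] M [0.32 0.67 0.08] w 10.6 54.6 j [-0.06  0.49 -0.13  1.93  0.09  0.73  1.19]
```

>>> step_arm:
  series:
    - {"tx":0,"ty":0,"tz":0,"wx":0,"wy":0,"wz":0.5}
    - {"tx":0,"ty":0,"tz":0,"wx":0,"wy":0,"wz":0.5}

```text
time: 10.12
tcp_pos: [521.9, 53.4, 128.4]
orientation: [0.334, 3.123, 0.001]
wrist_force: [-4.1, 0.9, 13.3]
gripper_width: 10.8
grasp_force: 54.7
```

```bash
python3 -c "from h import *;where()"
```

```text
t 10.12 stz [517.   89.7 128.4] y az 77.78 zt [ 0.001  0.    -1.   ] F [-4.1  0.9 13.3] M [0.32 0.65 0.02] w 10.8 54.7 j [-0.07  0.49 -0.11  1.93  0.08  0.73  1.13]
```

Free to turn (torque stays small). Continue.

>>> step_arm:
  series:
    - {"tx":0,"ty":0,"tz":0,"wx":0,"wy":0,"wz":0.7}
    - {"tx":0,"ty":0,"tz":0,"wx":0,"wy":0,"wz":0.7}
    - {"tx":0,"ty":0,"tz":0,"wx":0,"wy":0,"wz":0.7}
    - {"tx":0,"ty":0,"tz":0,"wx":0,"wy":0,"wz":0.7}
    - {"tx":0,"ty":0,"tz":0,"wx":0,"wy":0,"wz":0.7}

```text
time: 10.53
tcp_pos: [522.0, 53.5, 128.4]
orientation: [0.713, 3.059, 0.001]
wrist_force: [-2.7, 1.9, 12.8]
gripper_width: 11.0
grasp_force: 54.6
```

```bash
python3 -c "from h import *;where()"
```

```text
t 10.53 stz [516.9  89.8 128.4] y az 63.75 zt [ 0.001  0.001 -1.   ] F [-2.7  1.9 12.8] M [0.4  0.6  0.08] w 11.0 54.6 j [-0.12  0.49 -0.04  1.93  0.03  0.72  0.94]
```

>>> step_arm:
  series:
    - {"tx":0,"ty":0,"tz":0,"wx":0,"wy":0,"wz":0.9}
    - {"tx":0,"ty":0,"tz":0,"wx":0,"wy":0,"wz":0.9}
    - {"tx":0,"ty":0,"tz":0,"wx":0,"wy":0,"wz":0.9}
    - {"tx":0,"ty":0,"tz":0,"wx":0,"wy":0,"wz":0.9}
    - {"tx":0,"ty":0,"tz":0,"wx":0,"wy":0,"wz":0.9}

```text
time: 10.95
tcp_pos: [522.1, 53.7, 128.4]
orientation: [1.184, 2.909, 0.002]
wrist_force: [-3.0, 3.4, 12.5]
gripper_width: 10.9
grasp_force: 54.6
```

```bash
python3 -c "from h import *;where()"
```

```text
t 10.95 stz [517.   90.  128.4] y az 45.72 zt [ 0.001  0.001 -1.   ] F [-3.   3.4 12.5] M [0.52 0.58 0.09] w 10.9 54.6 j [-0.19  0.49  0.05  1.93 -0.04  0.72  0.69]
```

>>> step_arm:
  series:
    - {"tx":0,"ty":0,"tz":0,"wx":0,"wy":0,"wz":0.9}
    - {"tx":0,"ty":0,"tz":0,"wx":0,"wy":0,"wz":0.9}
    - {"tx":0,"ty":0,"tz":0,"wx":0,"wy":0,"wz":0.9}
    - {"tx":0,"ty":0,"tz":0,"wx":0,"wy":0,"wz":0.9}
    - {"tx":0,"ty":0,"tz":0,"wx":0,"wy":0,"wz":0.9}

```text
time: 11.37
tcp_pos: [522.2, 53.7, 128.5]
orientation: [1.624, 2.688, 0.003]
wrist_force: [-2.4, 3.0, 12.2]
gripper_width: 10.7
grasp_force: 54.6
```

>>> step_arm:
  series:
    - {"tx":0,"ty":0,"tz":0,"wx":0,"wy":0,"wz":0.9}
    - {"tx":0,"ty":0,"tz":0,"wx":0,"wy":0,"wz":0.9}
    - {"tx":0,"ty":0,"tz":0,"wx":0,"wy":0,"wz":0.9}
    - {"tx":0,"ty":0,"tz":0,"wx":0,"wy":0,"wz":0.9}
    - {"tx":0,"ty":0,"tz":0,"wx":0,"wy":0,"wz":0.9}

```text
time: 11.78
tcp_pos: [522.3, 53.8, 128.4]
orientation: [2.025, 2.401, 0.003]
wrist_force: [-2.1, 3.1, 12.6]
gripper_width: 10.7
grasp_force: 54.5
```

```bash
python3 -c "from h import *;where()"
```

```text
t 11.78 stz [517.3  90.1 128.4] y az 9.72 zt [ 0.002  0.001 -1.   ] F [-2.1  3.1 12.6] M [0.68 0.45 0.1 ] w 10.7 54.5 j [-0.31  0.5   0.24  1.93 -0.17  0.73  0.2 ]
```

>>> step_arm:
  series:
    - {"tx":0,"ty":0,"tz":0,"wx":0,"wy":0,"wz":0.8}
    - {"tx":0,"ty":0,"tz":0,"wx":0,"wy":0,"wz":0.8}
    - {"tx":0,"ty":0,"tz":0,"wx":0,"wy":0,"wz":0.8}
    - {"tx":0,"ty":0,"tz":0,"wx":0,"wy":0,"wz":0.5}

```text
time: 12.12
tcp_pos: [522.4, 53.8, 128.5]
orientation: [2.257, 2.185, 0.004]
wrist_force: [-1.2, 2.9, 12.7]
gripper_width: 10.5
grasp_force: 54.5
```

```bash
python3 -c "from h import *;where()"
```

```text
t 12.12 stz [517.4  90.1 128.5] y az -1.87 zt [ 0.002  0.001 -1.   ] F [-1.2  2.9 12.7] M [0.71 0.3  0.01] w 10.5 54.5 j [-0.35  0.51  0.3   1.93 -0.22  0.73  0.04]
```

>>> step_arm:
  series:
    - {"tx":0,"ty":0,"tz":0,"wx":0,"wy":0,"wz":0.25}
    - {"tx":0,"ty":0,"tz":0,"wx":0,"wy":0,"wz":0}

```text
time: 12.28
tcp_pos: [522.4, 53.8, 128.5]
orientation: [2.274, 2.167, 0.003]
wrist_force: [-1.0, 3.0, 11.8]
gripper_width: 10.8
grasp_force: 54.5
```

```bash
python3 -c "from h import *;where()"
```

```text
t 12.28 stz [517.4  90.1 128.5] y az -2.77 zt [ 0.002  0.001 -1.   ] F [-1.   3.  11.8] M [ 0.72  0.38 -0.06] w 10.8 54.5 j [-0.35  0.51  0.3   1.93 -0.22  0.73  0.03]
```

>>> step_arm:
  series:
    - {"tx":0,"ty":0,"tz":-0.04,"wx":0,"wy":0,"wz":0}
    - {"tx":0,"ty":0,"tz":-0.04,"wx":0,"wy":0,"wz":0}
    - {"tx":0,"ty":0,"tz":-0.04,"wx":0,"wy":0,"wz":0}
    - {"tx":0,"ty":0,"tz":0,"wx":0,"wy":0,"wz":0}

```text
time: 12.62
tcp_pos: [522.4, 53.8, 131.1]
orientation: [2.273, 2.168, 0.003]
wrist_force: [0.3, 3.1, 6.5]
gripper_width: 10.8
grasp_force: 53.8
```

```bash
python3 -c "from h import *;where()"
```

```text
t 12.62 stz [517.4  90.1 131.1] y az -2.7 zt [ 0.002  0.001 -1.   ] F [0.3 3.1 6.5] M [ 0.75 -0.04 -0.02] w 10.8 53.8 j [-0.35  0.5   0.3   1.93 -0.22  0.74  0.03]
```

Now open the claw and retreat straight up.

>>> step_arm:
  series:
    - {"tx":0,"ty":0,"tz":0,"wx":0,"wy":0,"wz":0}
    - {"tx":0,"ty":0,"tz":0,"wx":0,"wy":0,"wz":0}
    - {"tx":0,"ty":0,"tz":0,"wx":0,"wy":0,"wz":0}
    - {"tx":0,"ty":0,"tz":0,"wx":0,"wy":0,"wz":0}
    - {"tx":0,"ty":0,"tz":0,"wx":0,"wy":0,"wz":0}
  claw: 0.3

```text
time: 13.03
tcp_pos: [521.4, 52.7, 130.2]
orientation: [-2.274, -2.167, 0.001]
wrist_force: [0.3, 0.0, 0.2]
gripper_width: 59.9
grasp_force: 0.0
```

>>> step_arm:
  series:
    - {"tx":0,"ty":0,"tz":-0.6,"wx":0,"wy":0,"wz":0}
    - {"tx":0,"ty":0,"tz":-0.6,"wx":0,"wy":0,"wz":0}
    - {"tx":0,"ty":0,"tz":-0.6,"wx":0,"wy":0,"wz":0}
    - {"tx":0,"ty":0,"tz":-0.6,"wx":0,"wy":0,"wz":0}
    - {"tx":0,"ty":0,"tz":-0.6,"wx":0,"wy":0,"wz":0}

```text
time: 13.45
tcp_pos: [521.4, 52.8, 206.1]
orientation: [-2.274, -2.167, 0.001]
wrist_force: [1.0, -0.0, -1.1]
gripper_width: 59.9
grasp_force: 0.0
```

```bash
sed -i 's/(106,118),(122,142)/(97,113.5),(118,142)/' m.py; python3 m.py 2>/dev/null
```

```text
top 0.44 [333.2, 229.2, 373.8, 263.2]
cover [0. 0. 0.] [nan nan nan]
scene 0.77 [244.7, 180.5, 266.2, 201.6]
cover [-5.54010745e-04  1.83969047e-03  9.10831496e+01] [631.23688846  58.9566243   90.84189952]
97 191 [521.5  86.3 110.5] [496.2  66.1 105.2] [541.7 111.8 113.5] [519.   88.7] [44.9 44.7] 8.074729919433594
118 118 [520.5  87.7 129.6] [512.5  71.7 118.3] [525.7 107.5 135.5] [519.   89.6] [13.2 35.8] 0.18777945637702942
t 13.65 stz [516.6  89.2 205.3] y az -2.73 zt [ 0.  0. -1.] F [-0.5  0.7 -0.7] M [-0.02  0.04 -0.03] w 59.8 0.0 j [-0.39  0.41  0.34  1.84 -0.17  0.92 -0.02]
wrist 0.61 [254.7, 188.0, 316.5, 255.6]
cover [-7.20813826e-06 -1.17936455e-04  9.07193742e+01] [633.05584129  65.8401536   90.70704614]
97 2246 [517.9  92.7 110.6] [494.8  67.7 107.3] [541.6 113.9 113.5] [518.2  90.9] [46.8 46.1] 0.5119641423225403
118 991 [517.7  92.6 131.7] [511.6  72.1 118. ] [523.9 108.4 134.6] [517.7  90.3] [11.6 36.2] 1.3024346828460693
```

View pics/wrist_s.png

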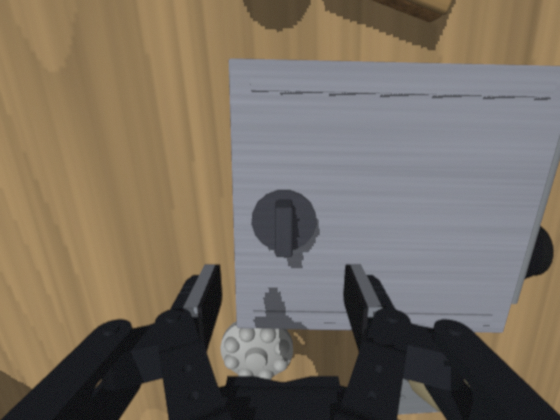

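```bash
python3 -c "from rig import *;print(finish_job())"
```

```text
the job is handed in; nothing more can be done
None
```

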